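# Fit the upper tray of a sample stand and close its catch

## Task

Pick up the loose white tray by its handle and fit it on the four-post sample stand as the upper tier: all four corner holes must go over their posts together and the tray lie level, fully down on the posts' shoulders; lower it gently, do not drop it. With the tray down, push the T-handled catch at the end of the stand over its centre so that it falls fully shut over the tray's rim, and let go of everything. Leave the two jars, the pump bottle and the carton standing where they are.

Things in the scene. Friction and masses are not known exactly. Their poses are not given: they have to be found in the camera images.
- stand: Sample stand, fixed to the table: white base plate 160 (x) x 250 (y) x 10 mm. Origin: centre of the plate's underside, z up. Four dark steel posts at x +-47, y +-72 mm: 26 mm across up to a flat shoulder at z 80, then a 10 mm spigot up to z 105, its last 7 mm tapered. At the +y end two cheeks (x +-21, y 99 to 121, up to z 113 mm) carry the catch. Two jars stand on the plate.
- seat (a point): Point midway between the posts at the height of their shoulders, 80 mm above the stand's origin; axes as the stand's. The origin of the seated tray coincides with it; the tray may lie either way round (turned 180 degrees is as good).
- tray: Loose white tray 130 (x) x 180 (y) mm, about 0.4 kg (varies), flat on the table at the start. Origin: centre of its underside, z up. Floor 8 mm thick, rim up to z 18. Four through holes 16 mm across at x +-47, y +-72 mm: 3 mm of play round the spigots.
- tray_handle (a point): Grip point, 62 mm above the tray's origin, axes as the tray's: middle of the aluminium bridge handle over the tray's centre, a bar 80 mm long (x), 14 mm wide (y), 16 mm high, on two legs 10 mm thick at x +-35 mm. Grip it across its width, fingers either side in y.
- catch (a joint): Steel catch; hinge axis along the stand's x at y 108, z 105 mm. 0 = open (at the start), 1.57 rad = shut (stops at both), growing as its handle swings to the stand's -y. No spring: its weight holds it at either stop; past balance, about 0.6 rad, it falls shut. Needs under 2 N at the handle. Its 40 mm nose points up when open; shut, it lies 4 mm over a seated tray's rim.
- catch_handle (a point): Middle of the catch's T-handle: a bar 60 mm long (along the stand's x), 18 mm across, on a 10 mm thick arm, 70 mm from the hinge axis. In the stand's frame it is at y 148, z 162 mm when open, leaning outwards, and at y 51, z 145 mm when shut. Push it from outside towards the stand's -y.
- jar1: White jar with aluminium lid, 46 mm across, 48 mm high, on the stand's base plate. Origin: centre of its underside. To be left alone.
- jar2: The same kind of jar, beside jar1 on the base plate. To be left alone.
- bottle: White pump bottle, 54 mm across, 162 mm high, on the table beyond the work. Origin: centre of its underside. To be left alone.
- carton: Dark plum carton, 60 x 80 x 130 mm high, on the table beyond the work. Origin: centre of its underside. To be left alone.

How it is judged:
By the outcome, as a careful person would: the job done as asked, in the order asked, and still so for the second after the job is handed in, with the robot touching nothing.
It also fails if it takes over 53 s, if anything falls off the work surface, if the arm or the gripper's body presses on something with over 40 N, if the wrist force passes 120 N, or if a joint passes its speed limit or range.

## Robot

A 6-joint arm with a two-finger parallel gripper is mounted at the origin on the work surface. World frame = base frame: x ahead of the robot, y to its left, z up, the work surface at z = 0. Lengths are in mm, angles in rad, forces in N, time in s.
With the tool pointing down it reaches from about 325 to 875 mm from the base axis. Payload 4.4 kg.
Tool frame: the origin (TCP) lies on the centre line of the jaws, within the pads' length; the fingertips stand ahead of it and the grasp point (between the pads) lies 6 mm ahead of it (ctrl.tcp_to_tips is the z of the fingertips in the tool frame, in mm); z points along the fingers, y is the line along which they close (so a half turn about z gives the same grasp; the last joint's range is limited). The gripper opens to 85 mm and grips with 20 to 120 N. Pads are 22 mm wide; open, the fingers measure 114 mm over their backs; the gripper's body (76 mm by 85 mm) begins 54 mm behind the grasp point. The pads swing forward as they close: fully open they stand 13 mm farther back than shut.
Start: joints at [1.145, 0.207, 1.542, -0, 1.393, -0.15], TCP at [156.592, 553.269, 222.982] pointing down, gripper open.
Joint ranges: [-2.73, 2.73], [-0.86, 2.22], [0.23, 2.46], [-1.11, 4.25], [0.08, 2.63], [-2.82, 2.82]. Speed limits (rad/s): [2.79, 2.79, 3.14, 3.14, 3.14, 3.14].

## Interface

Orientations are given as a 3x3 rotation matrix whose columns are the frame's x, y, z axes.
In Python, from plant import ctrl, sensors, optics gives the robot as it stands. Calls block until the motion is done:
- ctrl.move_ptp(position, orientation): joint-space move of the TCP to a pose.
- ctrl.move_l(position, rot=None, vel=150, threshold=None): straight line of the TCP; rot=None keeps the orientation; vel is the mean speed in mm/s. With threshold (N) it stops when the force on the tool has changed by that much, and returns True; else False.
- ctrl.set_joints(angles): joint-space move.
- ctrl.gripper_to(opening, force=None): finger opening in mm; force is the grip in N (None keeps the last); returns when the fingers have stopped.
- ctrl.hold(seconds).
- ctrl.solve_ik(position, orientation): joint angles nearest the present ones, or None.
- sensors.read_state(): the state.
- optics.grab_frame(name): name is "scene" or "top"; returns (picture, depth): 400x640x3 uint8, red, green, blue; 400x640 float32, mm along the optical axis (not along the pixel's ray), 0 where there is no reading.
- optics.camera_params(name): a dict with "mtx" (3x3 intrinsics, pixels), "R" (3x3) and "t" (3): a world point X has camera coordinates R X + t. Camera axes: x right, y down, z forward; pixel columns grow to the right and rows downward; lengths in mm; the calibration is good to about 2 mm. A picture is of the moment at which its call begins. camera_params takes no time and is no camera call.
A pose or a line that the arm cannot do raises ctrl.MotionError and nothing moves.
- ctrl.finish_job(): hands the job in; it is judged then, once.
The state is a dict: "t": time; "q": joint angles; "qvel": joint speeds; "tau": joint torques, N m; "eef_pos": TCP position; "eef_rot": TCP orientation; "force": force on the tool from outside, world axes, zero at the start; "wrist_torque": the same for the moment, N m; "grip_width": finger opening in mm; "grasp_force": force on a finger pad.
Only numpy, scipy, OpenCV 4.12 (cv2) and the standard library are available. Lean on these libraries where they do the work, as an engineer would, in place of code of your own. Each camera call takes 0.05 s, during which the arm holds its last target. There are 200 camera calls.

## Working session

There is one attempt and no reset: what is moved stays moved. The work goes in short steps, each a Python script; the robot and the scene stay as the last script left them, time stands still between calls to the robot, and variables do not carry over. Pictures are saved under pics/ and viewed, at most 10 in all, crops included, and the job is handed in when it is done.

```bash
mkdir -p pics; ls; python3 - <<'E'
from plant import ctrl, sensors, optics
import cv2,numpy as np
for n in("scene","top"):
    p,d=optics.grab_frame(n); cv2.imwrite(f"pics/{n}0.png",p[:,:,::-1]); np.savez(f"pics/{n}0.npz",p=p,d=d)
    c=optics.camera_params(n); print(n,c["mtx"].tolist(),(-c["R"].T@c["t"]).round(),c["R"].round(3).tolist())
s=sensors.read_state(); print(s["t"],s["eef_rot"],s["force"],ctrl.tcp_to_tips)
E
```

```text
pics
scene [[378.41200341702336, 0.0, 322.05566847096185], [0.0, 378.41200341702336, 199.99247181484463], [0.0, 0.0, 1.0]] [ 954. -156.  833.] [[0.502, 0.865, 0.015], [0.756, -0.43, -0.494], [-0.421, 0.259, -0.869]]
top [[439.55720247628074, 0.0, 324.2789926349202], [0.0, 439.55720247628074, 200.31897297664517], [0.0, 0.0, 1.0]] [ 436.   49. 1207.] [[-0.021, -1.0, 0.005], [-0.984, 0.019, -0.177], [0.177, -0.009, -0.984]]
0.1 [[-9.62212273e-01  2.72299207e-01 -8.27263538e-04]
 [ 2.72300326e-01  9.62210400e-01 -1.91796777e-03]
 [ 2.73740477e-04 -2.07075626e-03 -9.99997819e-01]] [ 0.00663424 -0.03061346  0.14119754] 25.0
```

View pics/scene0.png

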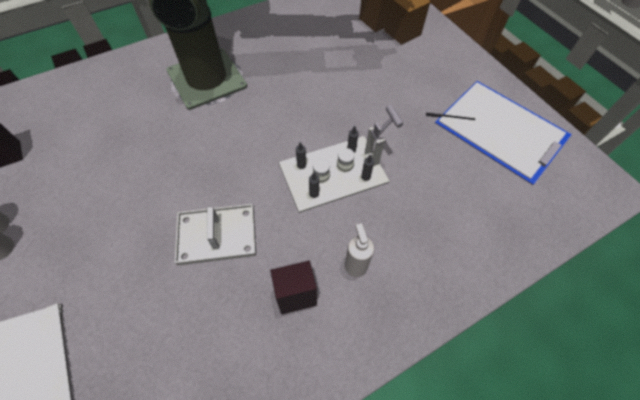

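View pics/top0.png

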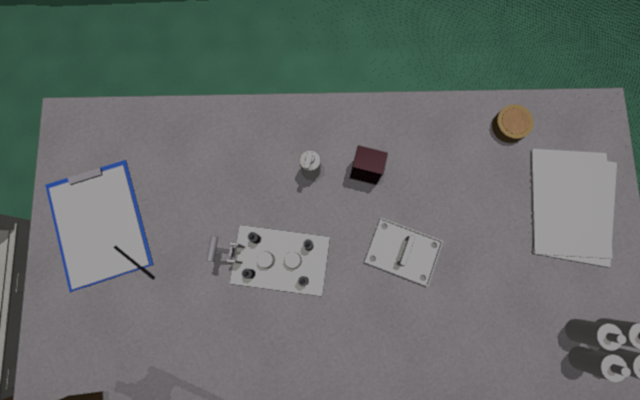

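The scene view shows the tray at about (215,233), the stand at (333,172), and the catch at about (385,130), on the stand's far end. In the top view the tray is at (403,252), the stand at (280,260), and the catch handle at (213,250), towards world +y.

```bash
cat > h.py <<'E'
import numpy as np,cv2
from plant import ctrl,sensors,optics
def ray(n,uv,z):
    c=optics.camera_params(n);R,t=c["R"],np.ravel(c["t"]);o=-R.T@t
    uv=np.atleast_2d(np.asarray(uv,float))
    d=np.c_[uv,np.ones(len(uv))]@np.linalg.inv(c["mtx"]).T@R
    return (o+d*((z-o[2])/d[:,2])[:,None])[:,:2]
def proj(n,X):
    c=optics.camera_params(n);p=(np.atleast_2d(X)@c["R"].T+np.ravel(c["t"]))@c["mtx"].T
    return p[:,:2]/p[:,2:]
def fit(model,pts):  # 2D rigid: pts = R model + c
    m,p=np.asarray(model,float),np.asarray(pts,float);mc,pc=m.mean(0),p.mean(0)
    a,b=m-mc,p-pc
    th=np.arctan2((a[:,0]*b[:,1]-a[:,1]*b[:,0]).sum(),(a*b).sum())
    R=np.array([[np.cos(th),-np.sin(th)],[np.sin(th),np.cos(th)]])
    c=pc-R@mc
    return c,th,np.linalg.norm(m@R.T+c-p,axis=1)
E
cat > s1.py <<'E'
from h import *
from scipy.spatial.distance import cdist
roi={"top":{"stand":(195,220,335,300),"tray":(355,212,450,292)},"scene":{"stand":(270,120,405,212),"tray":(168,198,264,268)}}
for n in roi:
    f=np.load(f"pics/{n}0.npz");g=cv2.cvtColor(f["p"],cv2.COLOR_RGB2GRAY);tiles=[]
    for k,(x0,y0,x1,y1) in roi[n].items():
        c=cv2.resize(g[y0:y1,x0:x1],None,fx=4,fy=4,interpolation=cv2.INTER_CUBIC)
        th,m=cv2.threshold(c,0,255,cv2.THRESH_OTSU)
        m=cv2.morphologyEx(m,cv2.MORPH_OPEN,np.ones((25,25),np.uint8)) if k=="stand" else cv2.morphologyEx(m,cv2.MORPH_CLOSE,np.ones((9,9),np.uint8))
        cs=max(cv2.findContours(m,0,2)[0],key=cv2.contourArea)
        q=cv2.minAreaRect(cs); hull=cv2.convexHull(cs)
        for e in np.linspace(.01,.1,30):
            a=cv2.approxPolyDP(hull,e*cv2.arcLength(hull,True),True)
            if len(a)<=4:break
        a=a[:,0].astype(float); uv=(a+.5)/4-.5+[x0,y0]
        P=ray(n,uv,10 if k=="stand" else 16)
        print(n,k,"thr",th,P.round(1).tolist(),"sides",np.linalg.norm(P-np.roll(P,1,0),axis=1).round(),"c",P.mean(0).round(1))
        o=cv2.cvtColor(c,cv2.COLOR_GRAY2BGR);cv2.polylines(o,[a.astype(int)],True,(0,0,255),1)
        tiles.append(o)
    H=sum(t.shape[0] for t in tiles);W=max(t.shape[1] for t in tiles)
    im=np.zeros((H,W,3),np.uint8);y=0
    for t in tiles: im[y:y+t.shape[0],:t.shape[1]]=t;y+=t.shape[0]
    print(im.shape);cv2.imwrite(f"pics/{n}1.png",cv2.resize(im,None,fx=min(1,600/H),fy=min(1,600/H)))
E
python3 s1.py
```

```text
top stand thr 133.0 [[507.8, 272.1], [551.0, 29.6], [397.3, 51.1], [422.1, 238.3]] sides [ 92. 246. 155. 189.] c [469.5 147.8]
top tray thr 136.0 [[598.8, -116.4], [530.7, -270.9], [414.3, -233.0], [481.1, -67.5]] sides [127. 169. 122. 179.] c [ 506.2 -172. ]
(640, 560, 3)
scene stand thr 161.0 [[440.9, 292.9], [581.0, 210.7], [555.3, 79.5], [407.6, 129.3]] sides [167. 162. 134. 156.] c [496.2 178.1]
scene tray thr 166.0 [[488.9, -72.5], [598.4, -118.2], [533.5, -275.4], [426.1, -228.6]] sides [168. 119. 170. 117.] c [ 511.7 -173.7]
(648, 540, 3)
```

View pics/top1.png

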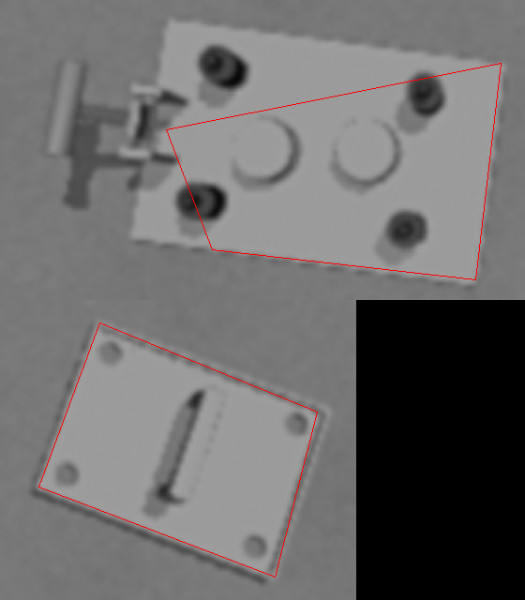

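View pics/scene1.png

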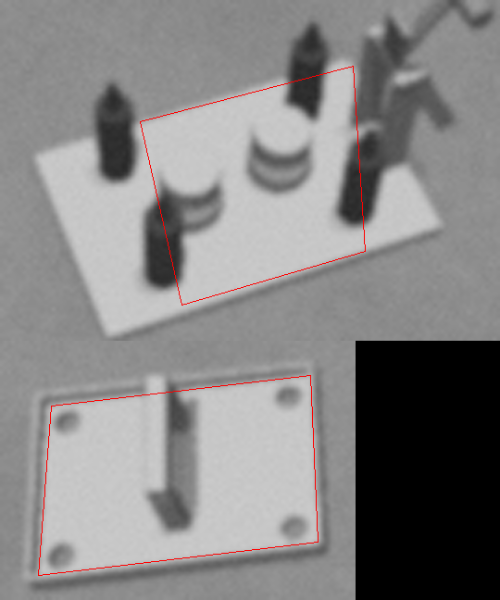

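The zoomed crops show the plate corners in the top crop at (167,20), (502,63), (475,281) and (131,239), and the tray holes at (110,352), (297,424), (255,546) and (67,474). The scene crop shows the plate corners at (37,157), (107,336) and (441,228), and the spigot tips at (112,88), (313,27), (370,127) and (163,200). The mask quads on the stand are bad, so I'll refine the edges from these seeds instead.

```bash
cat > s2.py <<'E'
from h import *
from scipy.ndimage import map_coordinates as mc, gaussian_filter
def edge(g,a,b,r=4,lo=.08,hi=.92):
    a,b=map(np.asarray,(a,b));d=(b-a)/np.linalg.norm(b-a);nn=np.array([-d[1],d[0]]);s=np.arange(-r,r+.01,.1);P=[]
    for f in np.linspace(lo,hi,60):
        q=a+f*(b-a)+s[:,None]*nn
        v=np.gradient(mc(g,[q[:,1],q[:,0]],order=3)); i=np.argmax(np.abs(v)); P.append(q[i])
    l=cv2.fitLine(np.float32(P),cv2.DIST_HUBER,0,.01,.01).ravel();return l
def isect(l,m):
    A=np.c_[l[:2],-m[:2]];s=np.linalg.solve(A,m[2:]-l[2:]);return l[2:]+s[0]*l[:2]
def cvt(p,x0,y0,sc,yo=0): return [((u+.5)/sc-.5+x0,(v-yo+.5)/sc-.5+y0) for u,v in p]
def dark(g,uv,r=4):
    for _ in range(4):
        u,v=np.round(uv).astype(int);w=g[v-r:v+r+1,u-r:u+r+1];W=np.clip(np.percentile(w,80)-w-6,0,None)
        yy,xx=np.mgrid[v-r:v+r+1,u-r:u+r+1];W=W*(np.hypot(xx-uv[0],yy-uv[1])<r+.5)
        uv=np.array([(W*xx).sum(),(W*yy).sum()])/W.sum()
    return uv
pc={"top":cvt([(167,20),(502,63),(475,281),(131,239)],195,220,3.75)}
ph={"top":cvt([(110,352),(297,424),(255,546),(67,474)],355,212,3.75,300),
 "scene":cvt([(67,421),(288,397),(293,527),(61,554)],168,198,3.70,341)}
HM=[(47,72),(47,-72),(-47,-72),(-47,72)]
for n in("top","scene"):
    g=cv2.cvtColor(np.load(f"pics/{n}0.npz")["p"],cv2.COLOR_RGB2GRAY).astype(float)
    uv=np.array([dark(g,np.array(p)) for p in ph[n]])
    P=ray(n,uv,8)
    # order: match to tray frame by nearest corner assignment
    best=min((fit(np.roll(HM,s,0)[::o],P) for s in range(4) for o in(1,-1)),key=lambda f:f[2].max())
    print(n,"tray",best[0].round(1),round(best[1],4),best[2].round(1))
g=cv2.cvtColor(np.load("pics/top0.npz")["p"],cv2.COLOR_RGB2GRAY).astype(float)
c=pc["top"];L=[edge(g,c[i],c[(i+1)%4],hi=.92) for i in range(3)]
L.append(edge(g,c[3],c[0],lo=.03,hi=.25))  # near catch: weak
cr=np.array([isect(L[i-1],L[i]) for i in range(4)]);P=ray("top",cr,10);print(P.round(1).tolist())
print("stand top",fit([(80,125),(80,-125),(-80,-125),(-80,125)],P))
g=cv2.cvtColor(np.load("pics/scene0.npz")["p"],cv2.COLOR_RGB2GRAY).astype(float)
c=cvt([(37,157),(107,336),(441,228)],270,120,3.70);e0=cvt([(353,66)],270,120,3.70)[0]
L=[edge(g,c[0],c[1]),edge(g,c[1],c[2])]
l3=edge(g,c[0],cvt([(285,87)],270,120,3.70)[0],hi=.95)
P=ray("scene",[isect(L[0],l3),isect(L[0],L[1]),c[2]],10);print(P.round(1).tolist())
print("stand scene",fit([(-80,-125),(80,-125),(80,125)],P))
T=cvt([(112,85),(313,24),(370,124),(163,197)],270,120,3.70)
print("tips",fit([(-47,-72),(-47,72),(47,72),(47,-72)],ray("scene",T,105)))
E
python3 s2.py
```

```text
top tray [ 507.3 -174. ] -0.387 [0.7 0.2 0.3 0.7]
scene tray [ 507.3 -176. ] 2.7536 [0.1 0.4 0.2 0.4]
[[588.5, 276.4], [550.0, 26.7], [393.5, 50.8], [431.7, 295.9]]
stand top (array([490.90197837, 162.4473209 ]), np.float64(-0.14934477963431786), array([2.2613867 , 1.47702733, 0.26899841, 2.43327434]))
[[395.5, 48.6], [553.0, 24.0], [592.0, 267.6]]
stand scene (array([493.79352868, 158.76364955]), np.float64(-0.15989051035251686), array([0.72796147, 1.34503368, 1.93561585]))
tips (array([492.02982716, 159.45522462]), np.float64(-0.13597604405851418), array([0.59283383, 1.978412  , 2.60298   , 1.09837094]))
```

Both views agree: the tray is at (507.3,-175) with yaw -0.3875, and the stand is at about (492,160.5) with yaw -0.154. Next I grasp and lift the tray, then carry it to hover over the stand and check.

```bash
cat >> h.py <<'E'
def rot(yaw):  # tool down, tool y along object's y at this yaw
    y=np.array([-np.sin(yaw),np.cos(yaw),0]);return np.c_[[-y[1],y[0],0],y,[0,0,-1.]]
def st():
    s=sensors.read_state();print("t",round(s["t"],2),"pos",np.round(s["eef_pos"],1),"F",np.round(s["force"],1),"M",np.round(s["wrist_torque"],2),"w",round(s["grip_width"],1),"gf",np.round(s["grasp_force"],1));return s
TY,SY=-.3875,-.154
E
python3 - <<'E'
from h import *
ctrl.move_ptp([507.3,-175,200],rot(TY)); st()
ctrl.gripper_to(50)
ctrl.move_l([507.3,-175,68],vel=120); st()
ctrl.gripper_to(0,force=60); st()
ctrl.move_l([507.3,-175,120],vel=60); st()
ctrl.move_l([507.3,-175,225],vel=150)
ctrl.move_l([480,70,225],rot=rot(SY),vel=150)
ctrl.move_l([492,160.5,218],vel=80); ctrl.hold(.3); st()
for n in("scene","top"):
    p,d=optics.grab_frame(n); cv2.imwrite(f"pics/{n}2.png",p[:,:,::-1]); np.savez(f"pics/{n}2.npz",p=p,d=d)
def crop(n,x0,y0,x1,y1):return cv2.resize(cv2.imread(f"pics/{n}2.png")[y0:y1,x0:x1],None,fx=4,fy=4,interpolation=cv2.INTER_CUBIC)
a=crop("scene",260,80,410,220);b=crop("top",200,205,350,310);print(a.shape,b.shape)
cv2.imwrite("pics/s2c.png",a);cv2.imwrite("pics/t2c.png",b)
E
```

```text
t 2.94 pos [ 507.5 -174.2  200. ] F [-0.4  0.3 -0.8] M [ 0.   -0.   -0.02] w 85.1 gf 0.0
t 4.63 pos [ 508.1 -175.4   68.9] F [ 0.1  0.6 -0. ] M [0.02 0.02 0.03] w 49.9 gf 0.0
t 5.17 pos [ 507.3 -175.    68.1] F [ 0.5 -0.8 -0.2] M [-0.01  0.03  0.01] w -0.2 gf 0.0
t 6.18 pos [ 506.9 -174.8  119.5] F [-0.7  0.2 -0.3] M [ 0.02 -0.04 -0.  ] w -0.1 gf 0.0
t 10.42 pos [492.1 160.2 218.1] F [-0.8  0.   0.5] M [-0.01 -0.01  0.02] w 0.1 gf 0.0
(560, 600, 3) (420, 600, 3)
```

The jaws closed on nothing (width 0), so I'll look at why.

View pics/scene2.png

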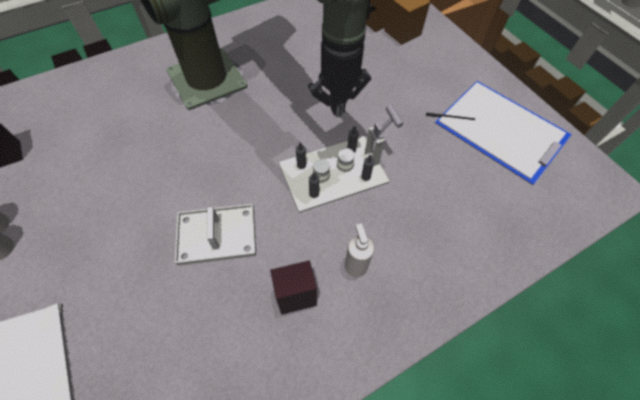

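The fingertips appear at (338,113) and not over the stand's centre, and the tray hasn't moved. I'll check my projection against the robot.

```bash
python3 - <<'E'
from h import *
s=st();tip=s["eef_pos"]+s["eef_rot"]@[0,0,25.]
print(s["eef_rot"])
for n in("scene","top"):
    print(n,proj(n,[tip,[0,0,0],[492,160.5,80]]).round(1)); c=optics.camera_params(n); print(np.round(c["R"]@c["R"].T,3).tolist(),np.linalg.det(c["R"]),c["t"])
print(ray("scene",[(338,113)],193),ray("scene",[(206,85)],0))
d=np.load("pics/scene2.npz")["d"]
def world(n,u,v,d):
    c=optics.camera_params(n);return c["R"].T@(np.linalg.inv(c["mtx"])@[u,v,1]*d-np.ravel(c["t"]))
for u,v in((338,111),(338,100),(206,92),(330,190),(225,240),(296,275)): print(u,v,d[v,u],world("scene",u,v,float(d[v,u])).round())
E
```

```text
t 10.52 pos [492.  160.4 218. ] F [ 0.  -0.1 -0.1] M [-0.06 -0.03 -0.  ] w 0.2 gf 0.0
[[-9.88122456e-01  1.53668491e-01  8.43630828e-05]
 [ 1.53668491e-01  9.88122459e-01 -4.16274158e-06]
 [-8.40007390e-05  8.85064919e-06 -9.99999996e-01]]
scene [[336.7 123.5]
 [206.5  78.1]
 [334.6 154.3]]
[[1.0, -0.0, 0.0], [-0.0, 1.0, -0.0], [0.0, -0.0, 1.0]] 1.0 [-356.08979222 -375.78289309 1166.5148721 ]
top [[272.8 255.5]
 [344.7 454.1]
 [277.6 257.9]]
[[1.0, 0.0, -0.0], [0.0, 1.0, -0.0], [-0.0, -0.0, 1.0]] 1.0000000000000007 [  51.52284343  641.64741924 1111.29746622]
[[467.12966276 178.75299332]] [[ 26.99083171 -12.41677318]]
338 111 780.8533 [503. 154. 246.]
338 100 753.2486 [502. 152. 278.]
206 92 1122.1417 [ 67. -25.  11.]
330 190 958.41156 [541. 121.  13.]
225 240 889.66693 [ 536. -163.   10.]
296 275 724.5061 [732. -73. 132.]
```

View pics/top2.png

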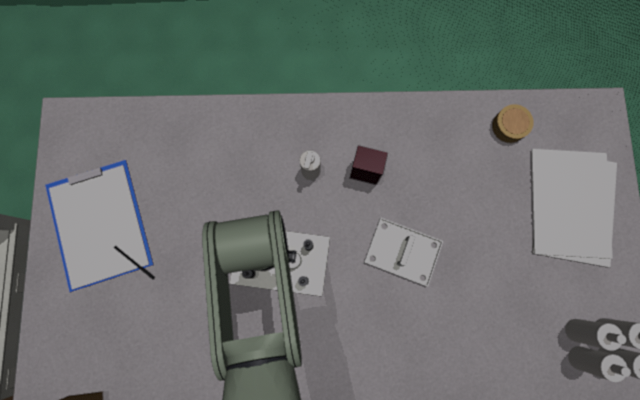

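```bash
python3 - <<'E'
from h import *
f=np.load("pics/scene2.npz");d=f["d"]
c=optics.camera_params("scene")
v,u=np.mgrid[85:135,315:365];dd=d[85:135,315:365]
W=(np.stack([u,v,np.ones_like(u)],-1)@np.linalg.inv(c["mtx"]).T*dd[...,None]-np.ravel(c["t"]))@c["R"]
m=(dd>0)&(dd<900)&(W[...,2]>185)
i=np.argsort(W[...,2][m])[:12];print(np.c_[u[m],v[m],W[m].round()][i])
g=cv2.cvtColor(f["p"],cv2.COLOR_RGB2GRAY);print(g[106:130,332:346])
# handle by depth (before): highest tray points
d=np.load("pics/scene0.npz")["d"]
v,u=np.mgrid[200:260,180:255];dd=d[200:260,180:255]
W=(np.stack([u,v,np.ones_like(u)],-1)@np.linalg.inv(c["mtx"]).T*dd[...,None]-np.ravel(c["t"]))@c["R"]
m=(dd>0)&(W[...,2]>45);Q=W[m];print(len(Q),Q.mean(0),Q.min(0),Q.max(0))
cv2.imwrite("pics/tip.png",cv2.resize(f["p"][70:170,290:420,::-1],None,fx=6,fy=6,interpolation=cv2.INTER_CUBIC))
E
```

```text
[[336. 116. 497. 154. 226.]
 [342. 115. 504. 164. 230.]
 [338. 116. 503. 155. 230.]
 [336. 115. 498. 153. 231.]
 [341. 115. 504. 162. 231.]
 [343. 112. 500. 169. 232.]
 [337. 116. 503. 152. 232.]
 [340. 115. 504. 159. 232.]
 [341. 114. 503. 162. 233.]
 [337. 115. 501. 153. 233.]
 [338. 115. 502. 155. 233.]
 [342. 114. 505. 163. 234.]]
[[ 30  31  29  28  42  47  53  50  42  48  54  50  53  92]
 [ 32  29  29  37  43  59  57  53  44  45  56  48  57  97]
 [ 37  32  29  32  46  60  62  56  44  49  50  50  66 103]
 [ 45  30  28  37  43  62  66  57  46  47  53  48  62 101]
 [ 56  33  28  38  55  65  66  57  46  49  55  45  60  96]
 [ 72  41  32  38  52  63  69  54  48  55  56  48  58  93]
 [ 91  56  37  39  58  64  64  52  51  57  59  62  67  84]
 [106  70  45  45  51  68  63  53  49  57  70  71  81  86]
 [122  91  64  59  60  64  64  54  55  65  75  81  86  88]
 [135 117  97  85  75  70  64  58  58  70  80  91  89  86]
 [137 130 122 111  90  85  82  76  77  80  83  84  87  88]
 [140 139 133 128 119 111 114 108  98  90  88  88  83  89]
 [142 139 140 137 135 134 133 128 126 109  99  89  87  87]
 [142 137 139 140 141 144 142 142 132 122 108  92  86  89]
 [141 137 142 142 140 138 143 136 137 130 112  97  89  89]
 [140 139 140 138 142 141 140 142 139 130 116  99  88  88]
 [143 141 139 140 138 139 133 132 127 119 102  93  88  85]
 [139 141 141 139 139 134 123 117 109  98  93  88  86  88]
 [138 143 141 137 131 121 110  98  92  86  86  87  86  87]
 [140 139 136 127 119 103  96  91  89  88  88  84  86  89]
 [137 132 127 113 101  91  89  87  90  87  88  87  86  88]
 [124 118 107  99  93  87  88  88  89  89  88  89  89  85]
 [109 100  91  90  89  87  87  89  87  86  88  89  92  88]
 [ 96  90  87  87  89  92  88  89  90  88  87  88  87  88]]
282 [ 513.50156661 -175.17106544   66.7022316 ] [ 471.5698042  -195.62154783   45.13804255] [ 546.88203122 -153.1291244    74.19157111]
```

View pics/tip.png

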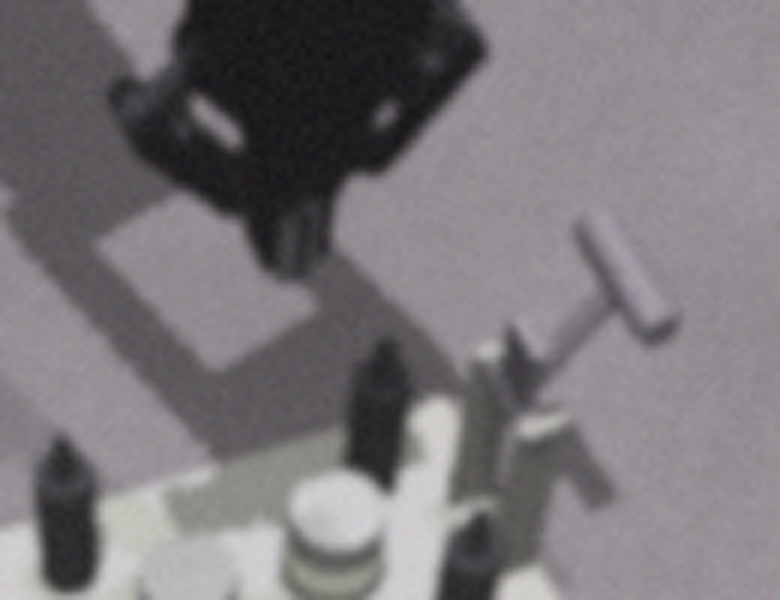

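The tip crop shows the jaw tips at crop (290,275), i.e. pixel (338,116). My projection puts them at row 123.5, so with x and y matching they sit about 30 mm higher than reported, and the fingers closed above the bar. I'll calibrate height by touching the bar's top (z 70) gently, then grasp.

```bash
python3 - <<'E'
from h import *
ctrl.move_l([480,70,222],vel=200)
ctrl.move_l([507.3,-175,160],rot=rot(TY),vel=250)
ctrl.move_l([507.3,-175,72],vel=120); ctrl.hold(.2)
hit=ctrl.move_l([507.3,-175,38],vel=20,threshold=4); s=st(); print(hit)
zc=s["eef_pos"][2]
if hit:
    ctrl.move_l([507.3,-175,zc+22],vel=80)
    ctrl.gripper_to(50)
    ctrl.move_l([507.3,-175,zc-25],vel=80,threshold=8); st()
    ctrl.gripper_to(0,force=60); st()
E
```

```text
t 14.14 pos [ 507.3 -175.    61.8] F [-0.8  0.2  2.9] M [ 0.07  0.1  -0.01] w -0.1 gf 1.8
True
t 15.84 pos [ 507.4 -175.1   36.7] F [ 1.  -0.7 -0.1] M [ 0.02 -0.03  0.01] w 50.0 gf 0.0
t 16.26 pos [ 508.  -175.3   37.6] F [-0.8  0.9  3. ] M [ 0.07  0.05 -0.02] w 12.7 gf 60.5
```

```bash
python3 - <<'E'
from h import *
ctrl.move_l([507.3,-175,60],vel=60); st()
ctrl.move_l([507.3,-175,185],vel=150)
ctrl.move_l([480,70,185],rot=rot(SY),vel=150)
ctrl.move_l([492,160.5,167],vel=80); ctrl.hold(.3); st()
for n in("scene","top"):
    p,d=optics.grab_frame(n); np.savez(f"pics/{n}3.npz",p=p,d=d)
a=cv2.resize(np.load("pics/scene3.npz")["p"][85:215,260:410,::-1],None,fx=4,fy=4,interpolation=cv2.INTER_CUBIC)
cv2.imwrite("pics/s3c.png",a)
E
```

```text
t 16.79 pos [ 507.4 -175.1   60.3] F [-0.   0.5 -4.1] M [-0.02  0.01 -0.04] w 12.4 gf 59.6
t 21.18 pos [492.1 160.2 167.1] F [-0.7 -0.  -3.4] M [-0.02  0.01  0.03] w 12.8 gf 59.6
```

View pics/s3c.png

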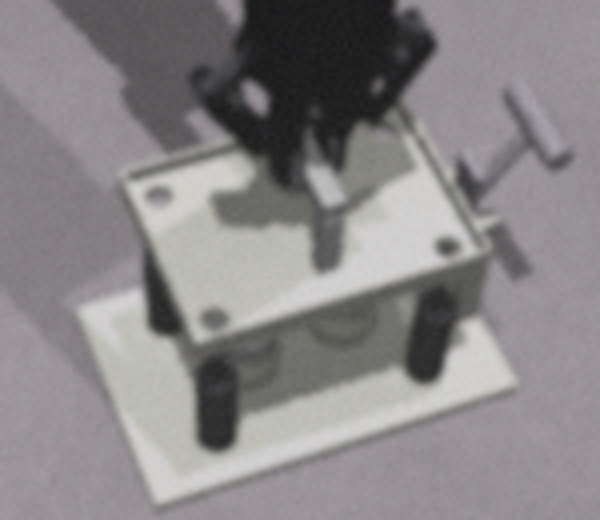

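The crop shows the tray held level over the posts, with three holes visible at crop (159,196), (214,318) and (448,245). I'll compute its pose in the same camera as the stand.

```bash
cat > s3.py <<'E'
from h import *
exec(open("s2.py").read().split("pc={")[0].split("from h import *")[1])
g=cv2.cvtColor(np.load("pics/scene3.npz")["p"],cv2.COLOR_RGB2GRAY).astype(float)
uv=np.array([dark(g,np.array(p)) for p in cvt([(159,196),(214,318),(448,245)],260,85,4)]);print(uv)
M=[(-47,-72),(47,-72),(47,72)]
for z in(133,138,143): print(z,"tray",fit(M,ray("scene",uv,z)))
# stand: tips measured on the original picture, darkest-column apex near hand-read seeds; plate edges again here
c=cvt([(79,311),(159,505),(516,382)],260,85,4)
L=[edge(g,c[0],c[1]),edge(g,c[1],c[2])]
l3=edge(g,c[0],cvt([(125,295)],260,85,4)[0],lo=.15)
P=ray("scene",[isect(L[0],l3),isect(L[0],L[1]),c[2]],10);print("plate",P.round(1).tolist(),np.linalg.norm(P[0]-P[1]),np.arctan2(*(P[1]-P[0])[::-1]),L[1],np.arctan2(*(P[2]-P[1])[::-1])-np.pi/2)
E
python3 s3.py
```

```text
[[299.19253831 133.22584943]
 [313.28331528 164.78656555]
 [371.75162267 147.03807875]]
133 tray (array([490.49744988, 160.52307984]), np.float64(-0.1674754105219242), array([1.54040484, 1.13608773, 0.57345769]))
138 tray (array([493.72279536, 158.45216407]), np.float64(-0.1674754105219237), array([1.01205727, 0.97438001, 0.23559286]))
143 tray (array([496.94814084, 156.3812483 ]), np.float64(-0.1674754105219237), array([0.57819951, 0.9747458 , 0.91249246]))
plate [[395.2, 48.0], [553.3, 24.3], [588.9, 269.2]] 159.81208781363145 -0.14859247857483146 [ 9.4803953e-01 -3.1815258e-01  3.4394461e+02  1.9575179e+02] -0.14458059058104245
```

```bash
cat >> s3.py <<'E'
print("---")
def ang(l,z,s=20):
    P=ray("scene",[l[2:]-s*l[:2],l[2:]+s*l[:2]],z);d=P[1]-P[0];a=np.arctan2(d[1],d[0]);return (a+np.pi/4)%(np.pi/2)-np.pi/4
print("plate angles",[round(ang(l,10),4) for l in L])
q=cvt([(122,178),(197,343),(490,250)],260,85,4)
E1,E2=edge(g,q[0],q[1],r=2.5),edge(g,q[1],q[2],r=2.5)
print("rim angles",ang(E1,148),ang(E2,148),"corner",ray("scene",[isect(E1,E2)],148))
for t in(-.154,-.1675):
    print("centre from corner",ray("scene",[isect(E1,E2)],148)[0]-np.array([[np.cos(t),-np.sin(t)],[np.sin(t),np.cos(t)]])@[65,-90])
print("plate corner",P[1],"centre",P[1]-np.array([[np.cos(-.152),-np.sin(-.152)],[np.sin(-.152),np.cos(-.152)]])@[80,-125])
g0=cv2.cvtColor(np.load("pics/scene0.npz")["p"],cv2.COLOR_RGB2GRAY).astype(float)
c=cvt([(37,157),(107,336),(441,228)],270,120,3.70)
print("plate0 angles",[round(ang(edge(g0,c[i],c[i+1]),10),4) for i in(0,1)])
E
python3 s3.py | sed '1,/---/d'
```

```text
plate angles [np.float64(-0.1486), np.float64(-0.1516)]
rim angles -0.16678207941362355 -0.15522329949320257 corner [[543.321498    58.81664126]]
centre from corner [492.89602687 157.72200947]
centre from corner [494.23580374 158.39372004]
plate corner [553.259209    24.29487609] centre [493.10851286 159.96688409]
plate0 angles [np.float64(-0.155), np.float64(-0.1532)]
```

```bash
python3 - <<'E'
from h import *
ctrl.move_l([491.8,161.8,147],rot=rot(-.1515),vel=60); ctrl.hold(.2); st()
h=ctrl.move_l([491.8,161.8,127],vel=20,threshold=5); st(); print(h)
if not h:
    h=ctrl.move_l([491.8,161.8,111],vel=15,threshold=5); st(); print(h)
p,d=optics.grab_frame("scene"); np.savez("pics/scene4.npz",p=p,d=d)
cv2.imwrite("pics/s4c.png",cv2.resize(p[85:215,260:410,::-1],None,fx=4,fy=4,interpolation=cv2.INTER_CUBIC))
E
```

```text
t 21.97 pos [492.2 161.9 147.4] F [ 0.1  0.2 -4.2] M [0.02 0.04 0.01] w 13.1 gf 59.6
t 23.12 pos [492.  161.8 127.2] F [-0.4 -0.4 -2.9] M [ 0.01  0.02 -0.01] w 13.2 gf 59.6
False
t 23.79 pos [491.8 161.8 117.6] F [-0.2  0.   5.4] M [ 0.04 -0.01  0.04] w 13.0 gf 60.7
True
```

The tray stopped at TCP z 117.6, against 117 expected for a full seat, with negligible moment and no lateral force. I release it and then push the catch.

```bash
python3 - <<'E'
from h import *
ctrl.gripper_to(50); st()
ctrl.move_l([491.8,161.8,150],vel=60); 
ctrl.move_l([491.8,161.8,225],vel=150); st()
ctrl.gripper_to(0)
c=np.array([491.8,161.8]);yv=np.array([-np.sin(-.153),np.cos(-.153)])
P=lambda y,z:[*(c+yv*y),z]
ctrl.move_l(P(198,225),vel=200)
p,d=optics.grab_frame("scene"); np.savez("pics/scene5.npz",p=p,d=d)
cv2.imwrite("pics/s5.png",cv2.resize(p[60:215,260:450,::-1],None,fx=3.8,fy=3.8,interpolation=cv2.INTER_CUBIC))
ctrl.move_l(P(198,146),vel=120); ctrl.hold(.2); st()
h=ctrl.move_l(P(103,146),vel=40,threshold=8); st(); print(h)
if not h:
    ctrl.hold(.4); ctrl.move_l(P(125,146),vel=80); ctrl.move_l(P(125,230),vel=150); ctrl.move_l(P(230,260),vel=200); st()
p,d=optics.grab_frame("scene"); np.savez("pics/scene6.npz",p=p,d=d)
cv2.imwrite("pics/s6.png",cv2.resize(p[60:215,260:450,::-1],None,fx=3.8,fy=3.8,interpolation=cv2.INTER_CUBIC))
E
```

```text
t 24.28 pos [489.6 161.5 115.5] F [-0.1 -0.2  0.5] M [-0.02 -0.01 -0.02] w 49.9 gf 0.0
t 25.65 pos [491.1 161.7 224. ] F [0.3 0.9 0.1] M [ 0.   -0.   -0.06] w 49.6 gf 0.0
t 28.38 pos [522.8 357.9 147.4] F [ 0.2  0.4 -0.5] M [-0.04 -0.01 -0.04] w 0.0 gf 0.0
t 29.46 pos [517.5 326.8 146.8] F [0.4 2.7 2. ] M [ 0.35 -0.1  -0.01] w 0.0 gf 1.6
True
```

View pics/s6.png

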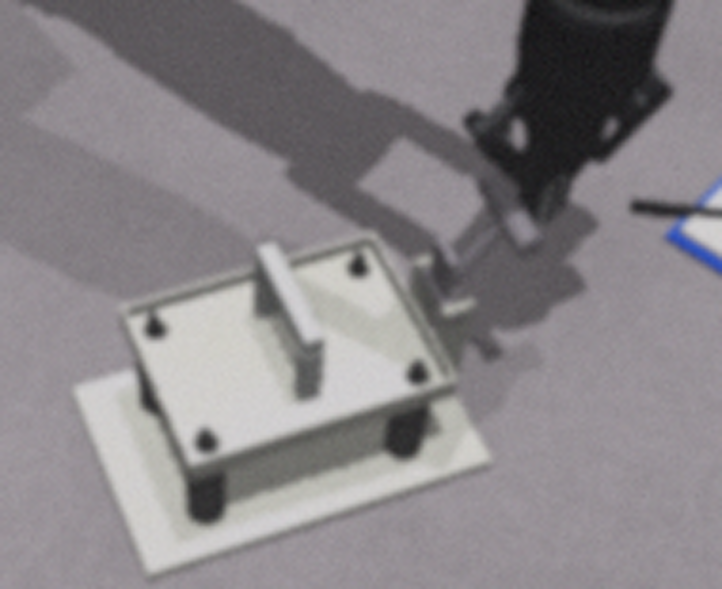

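The tray is seated: all four spigots stand through the holes, at crop (155,325), (358,265), (417,372) and (206,440). The fingers are on the T-handle at about (530,225), and the first contact tripped the threshold. I continue the push with a higher one.

```bash
python3 - <<'E'
from h import *
c=np.array([491.8,161.8]);yv=np.array([-np.sin(-.153),np.cos(-.153)])
P=lambda y,z:[*(c+yv*y),z]
h=False
for y,z in((145,148),(120,151),(102,151)):
    h=ctrl.move_l(P(y,z),vel=35,threshold=14); st(); print(h)
    if h: break
if not h:
    ctrl.hold(.5); ctrl.move_l(P(125,151),vel=80); ctrl.move_l(P(125,230),vel=150); ctrl.move_l(P(230,260),vel=200); st()
p,d=optics.grab_frame("scene"); np.savez("pics/scene7.npz",p=p,d=d)
cv2.imwrite("pics/s7.png",cv2.resize(p[60:215,260:450,::-1],None,fx=3.8,fy=3.8,interpolation=cv2.INTER_CUBIC))
E
```

```text
t 29.88 pos [517.2 323.1 149.7] F [0.3 2.7 2.1] M [ 0.37 -0.06 -0.03] w -0.0 gf 1.6
True
```

View pics/s7.png

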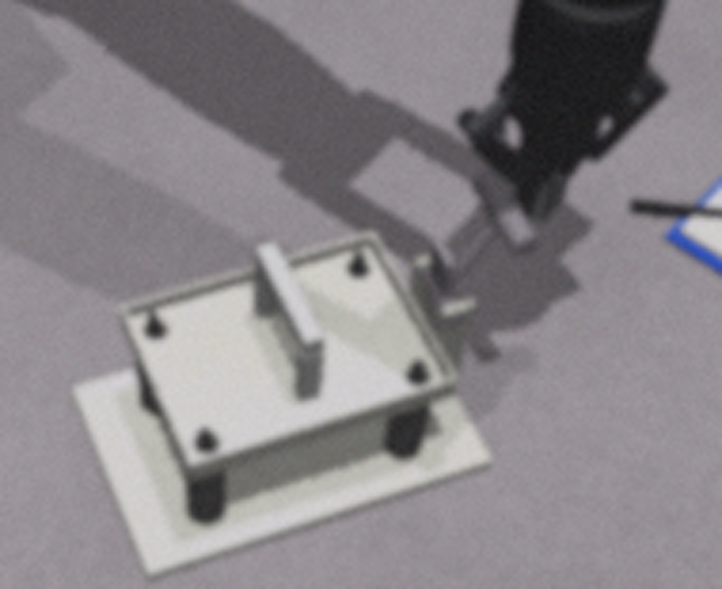

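The handle moved only about 4 mm and the settled force is about 3 N, so the stop was a contact bounce. I continue more slowly, and since all ten views are used I'll check the end state by numbers.

```bash
cat > push.py <<'E'
from h import *
c=np.array([491.8,161.8]);yv=np.array([-np.sin(-.153),np.cos(-.153)])
P=lambda y,z:[*(c+yv*y),z]
for k in range(6):
    h=ctrl.move_l(P(102,151),vel=18,threshold=22); s=st(); y=(s["eef_pos"][:2]-c)@yv; print(h,"y",round(y,1))
    if not h or np.linalg.norm(s["force"])>10: break
if not h:
    ctrl.hold(.5); ctrl.move_l(P(125,151),vel=80); ctrl.move_l(P(125,230),vel=150); ctrl.move_l(P(230,260),vel=200); st()
E
python3 push.py
```

```text
t 33.5 pos [507.3 262.6 151. ] F [ 0.5 -0.8 -0.5] M [ 0.04  0.01 -0.04] w -0.1 gf 0.0
False y 102.0
t 35.82 pos [526.2 388.4 258.4] F [ 0.3 -0.9 -0.2] M [-0.01  0.01  0.03] w 0.1 gf 0.0
```

```bash
python3 - <<'E'
from h import *
p,d=optics.grab_frame("scene"); np.savez("pics/scene8.npz",p=p,d=d)
cp=optics.camera_params("scene");th=-.153
v,u=np.mgrid[0:400,0:640]
W=(np.stack([u,v,np.ones_like(u)],-1)@np.linalg.inv(cp["mtx"]).T*d[...,None]-np.ravel(cp["t"]))@cp["R"]
S=W-[492.3,160.5,0];x=S[...,0]*np.cos(th)+S[...,1]*np.sin(th);y=-S[...,0]*np.sin(th)+S[...,1]*np.cos(th);z=W[...,2];ok=d>0
def box(n,xa,xb,ya,yb,za,zb):
    m=ok&(x>xa)&(x<xb)&(y>ya)&(y<yb)&(z>za)&(z<zb);print(n,m.sum(),[np.round(np.median(a[m]),1) for a in(x,y,z)] if m.any() else "",np.round([y[m].min(),y[m].max(),z[m].max()],0) if m.any() else "")
box("open handle",-35,35,130,165,145,180)
box("shut handle",-35,35,35,75,128,175)
box("nose shut",-12,12,60,95,100,125)
for n,a in{"-x-y":(-35,-10,-65,-25),"+x-y":(10,55,-65,-25),"+x+y":(25,55,20,60),"-x+y":(-40,-20,20,35)}.items(): box("floor "+n,*a,70,105)
# unchanged elsewhere: bottle, carton
d0=np.load("pics/scene0.npz")["d"]
for n,(a,b,c2,e) in{"bottle":(340,222,380,280),"carton":(268,260,322,315)}.items(): print(n,np.median(np.abs(d-d0)[b:e,a:c2]),(np.abs(d-d0)[b:e,a:c2]>15).sum())
E
```

```text
open handle 0  
shut handle 202 [np.float64(3.7), np.float64(49.0), np.float64(151.4)] [ 42.  74. 157.]
nose shut 74 [np.float64(4.5), np.float64(84.5), np.float64(108.1)] [ 68.  95. 125.]
floor -x-y 134 [np.float64(-22.2), np.float64(-45.6), np.float64(87.8)] [-65. -26.  91.]
floor +x-y 257 [np.float64(32.1), np.float64(-44.9), np.float64(88.1)] [-65. -25.  92.]
floor +x+y 164 [np.float64(40.4), np.float64(40.8), np.float64(88.0)] [20. 60. 91.]
floor -x+y 11 [np.float64(-28.0), np.float64(33.3), np.float64(88.4)] [31. 35. 91.]
bottle 1.4281921 20
carton 1.2241516 17
```

The tray floor reads 88 mm in all four quadrants, so it is level and fully down. The catch handle is at its shut position (y 49, top z about 154), the bottle and carton have not moved, and the arm is clear.

```bash
python3 -c "
from plant import ctrl
print(ctrl.finish_job())"
```

```text
the job is handed in; nothing more can be done
None
```

The tray is seated level on all four posts and the catch is shut over its rim; the job was handed in at about 36 s with the arm clear, after a first grasp closed above the handle and was redone. The bottle and carton were checked as unmoved; the jars under the tray were not separately checked.

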